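Lock the support jack with its jam nut

ROBOT

A 6-joint arm with a two-finger parallel gripper is mounted at the origin on the work surface. World frame = base frame: x ahead of the robot, y to its left, z up, the work surface at z = 0. Lengths are in m, angles in rad, forces in N, time in s.
With the tool pointing down it reaches from about 0.4 to 0.925 m from the base axis. Payload 3.4 kg.
Tool frame: the origin (TCP) lies on the centre line of the jaws, within the pads' length; the fingertips stand 14 mm ahead of it and the grasp point (between the pads) lies 5 mm behind it (bot.tip_reach is the distance from the TCP to the fingertips, in m); z points along the fingers, y is the line along which they close (so a half turn about z gives the same grasp; the last joint's range is limited). The gripper opens to 85 mm and grips with 20 to 120 N. Pads are 22 mm wide; open, the fingers measure 114 mm over their backs; the gripper's body (76 mm by 85 mm) begins 54 mm behind the grasp point. The pads swing forward as they close: fully open they stand 13 mm farther back than shut.
Start: joints at [1.079, 0.307, 1.506, -0, 1.328, -0.073], TCP at [0.233, 0.526, 0.245] pointing down, gripper open.
Joint ranges: [-3.12, 3.12], [-1.05, 2.28], [0.14, 2.33], [-1.42, 4.57], [0.1, 2.73], [-2.68, 2.68]. Speed limits (rad/s): [2.57, 2.57, 3.14, 3.14, 3.14, 3.14].

INTERFACE

Orientations are given as [roll, pitch, yaw] about the fixed x, y, z axes, in that order (R = Rz(yaw) Ry(pitch) Rx(roll)).
In Python, from rig import bot gives the robot as it stands. The module is installed in compiled form; this text tells all that it offers. Calls block until the motion is done:
- bot.move_pose(position, orientation): joint-space move of the TCP to a pose.
- bot.line_to(position, max_speed=0.15, orientation=None): straight line of the TCP; orientation=None keeps the orientation; max_speed is the mean speed in m/s.
- bot.goto_joints(angles): joint-space move.
- bot.set_gripper(opening): opening from 0.0 (shut) to 1.0 (fully open); the grip force is fixed at half the most; returns when the fingers have stopped.
- bot.hold(seconds).
- bot.ik(position, orientation): joint angles nearest the present ones, or None.
- bot.camera(name): name is "side" or "top"; returns a dict with "image" (384x512x3 uint8, blue, green, red), "depth" (384x512 float32, m along the optical axis (not along the pixel's ray), 0 where there is no reading), "mtx" (3x3 intrinsics, pixels), "pose" (4x4, takes a point from camera to world coordinates). Camera axes: x right, y down, z forward; pixel columns grow to the right and rows downward; lengths in m; the calibration is good to about 2 mm. A picture is of the moment at which its call begins.
A pose or a line that the arm cannot do raises bot.IKError and nothing moves.
- bot.finish_job(): hands the job in; it is judged then, once.
Readings, each from a call of its own:
- bot.current_time_s(): time.
- bot.current_qpos(): joint angles.
- bot.current_dq(): joint speeds.
- bot.current_joint_torque(): joint torques, N m.
- bot.current_eef_pos(): TCP position.
- bot.current_ee_rot(): TCP orientation.
- bot.current_contact_force(): force on the tool from outside, world axes, zero at the start.
- bot.current_ft_torque(): the same for the moment, N m.
- bot.current_grip_width(): opening from 0.0 (shut) to 1.0 (fully open).
- bot.current_grip_force(): force on a finger pad.
Only numpy, scipy, OpenCV 4.12 (cv2) and the standard library are available. Lean on these libraries where they do the work, as an engineer would, in place of code of your own. Each camera call takes 0.05 s, during which the arm holds its last target. There are 200 camera calls.

TASK

The height of the inspection fixture's support jack has been set and must now be locked. Put the open-ended spanner on the two flats of the jack's spindle with its blue handle down between the two pins of the blue bracket, so that the spindle cannot turn, then swing the red-knobbed lever of the brass locknut clockwise (seen from above) until it stops solid. Finally take the spanner off and lay it back flat across the orange bars of its rest; never let the spindle be dragged round with the nut, and leave the casting, the pendant and the spare V-block alone.

Things in the scene. Friction and masses are not known exactly. Their poses are not given: they have to be found in the camera images.
- stand: Fixed aluminium plate 110 x 215 mm, 12 mm thick, carrying the support jack (grey body 74 mm in diameter, top 48 mm above the table) and a blue bracket. Origin on the table under the jack's upright spindle axis; z up; +y runs from the spindle axis to the bracket. It cannot move; its place and yaw vary.
- bracket_top (a point): Middle of the blue bracket's flat top (62 x 24 mm, longer across), fixed to the stand at y = 120 mm, 78 mm above the table. Two upright steel pins of 12 mm diameter, 20 mm to either side along the stand's x, reach to 104 mm and leave a 28 mm gap for the spanner's 18 mm handle.
- jaw_seat (a point): On the spindle axis 78 mm above the table, fixed to the stand: level of the top of the spindle's collar (60 mm in diameter), on which the fitted spanner lies flat. Above it are the spindle's two flats, 26 mm apart (along the stand's x), 36 mm long (along its y), up to 96 mm, then a rounded crest 24 mm wide, 38 mm long, highest at 108 mm.
- spindle (a joint): Angle of the steel spindle in the stand, rad, growing clockwise from above; flats lie along the stand's y at 0; starts within 0.03 of 0, its setting. It turns stiffly (0.12 N m) and the nut's thread drags it along unless it is held. A fitted spanner with its handle between the pins lets it turn at most about 0.15 either way.
- locknut (a joint): Angle of the brass hexagon locknut (68 mm over corners, 49 to 67 mm high) relative to the spindle, rad, growing clockwise from above. 1.6 is tight, a hard stop; it starts at 0.3 to 0.8. Drag 0.35 N m (4 N at the knob); it stays where left and does not visibly sink. With the spindle at 0 its lever points at (-0.15 - value) rad, anticlockwise from the stand's x.
- lever_top (a point): Centre of the top of the upright round red knob, 18 mm in diameter, at the end of the locknut's 11 mm steel lever: 95 mm from the spindle axis, knob from 56 to 114 mm above the table, lever bar at 58 mm. It can be pinched from above or pushed.
- spanner: Loose steel open-ended spanner, 0.3 kg, 14 mm thick, flat on its rest. Origin on its underside amid the jaw; x points out of the jaw, z up. Jaw 29 mm wide; two prongs 12.5 mm wide, x -24 to 24 mm; bridge 54 mm wide, x -40 to -24; straight blue handle 18 mm wide, x -152 to -40. Same upside down. Goes on from above; fitted: origin at jaw_seat, x along the stand's -y.
- spanner_grip (a point): Middle of the spanner's handle thickness, at x = -70 mm, z = 7 mm of the spanner, near its centre of mass: a good place to grasp across the 18 mm handle.
- spanner_rest: Fixed rest: aluminium plate 190 x 100 mm, 5 mm thick, with two orange bars (26 mm along x, 84 mm along y, tops 22 mm above the table) at x = -125 and -15 mm. Origin on the table, z up. The spanner starts across the bars, its origin about 22 mm above this one, x axes nearly together. Place and yaw vary.
- rest_mid (a point): Middle between the two orange bars, at their top level (x = -70, z = 22 mm of the rest): the spanner's grip point lies above it at the start.
- casting: Bystander: red cast motor housing on two steel V-blocks, about 190 x 120 mm, 151 mm high, origin under its middle. Fixed; do not touch.
- pendant: Bystander: loose black joystick pendant, 100 x 160 mm, 107 mm high with its stick, origin under its middle.
- spare_block: Bystander: loose steel V-block, 50 x 90 mm, 60 mm high, origin under its middle.
There are look-alikes about, which are no part of the job. Of the things that look like the spanner, the middle-sized one is meant.

How it is judged:
On the way, in this order (a step that is already met when the one before it is completed fails the run):
1. the spanner lies seated on the spindle's flats with its handle between the pins (distance between spanner and jaw_seat below 0.014 m and z of spanner in the frame of jaw_seat below 0.004 m and angle between the x axis of spanner and the y axis of stand, either way round below 0.15 rad and angle between spanner's own x axis and vertical between 1.5 and 1.65 rad and value of joint locknut below 1.2 rad), for 0.2 s.
2. the locknut is jammed tight while the spanner holds the spindle (value of joint locknut above 1.54 rad and distance between spanner and jaw_seat below 0.016 m), for 0.1 s.
At the end, for the whole second after the job is handed in: Locknut tight (its joint above 1.52 of 1.6 rad), spindle within 0.35 rad (20 degrees) of its setting, spanner at rest lying flat across both orange bars of its rest: grip point within 30 mm of the middle between the bars, at bar level within 4 mm, along the rest within 0.35 rad (either way round) (value of joint locknut above 1.52 rad and value of joint spindle between -0.35 and 0.35 rad and horizontal distance between spanner_grip and rest_mid below 0.03 m and angle between the x axis of spanner and the x axis of spanner_rest, either way round below 0.35 rad and z of spanner_grip in the frame of rest_mid between 0.003 and 0.011 m and linear speed of spanner below 0.02 m/s); the robot touches nothing.
It fails at once if the spindle was turned more than 0.35 rad (20 degrees) from its setting (value of joint spindle above 0.35 rad or value of joint spindle below -0.35 rad).
It fails at once if the pendant was moved more than 20 mm (distance of pendant from where it was at the start of the episode above 0.02 m).
It fails at once if the spare V-block was moved more than 20 mm (distance of spare_block from where it was at the start of the episode above 0.02 m).
It fails at once if the casting was touched with more than 3 N (contact force between any of the arm, the fingers, spanner and casting above 3 N).
It also fails if it takes over 58 s, if anything falls off the work surface, if the arm or the gripper's body presses on something with over 40 N, if the wrist force passes 120 N, or if a joint passes its speed limit or range.

## Working session

There is one attempt and no reset: what is moved stays moved. The work goes in short steps, each a Python script; the robot and the scene stay as the last script left them, time stands still between calls to the robot, and variables do not carry over. Pictures are saved under pics/ and viewed, at most 10 in all, crops included, and the job is handed in when it is done.

```bash
mkdir -p pics; cat > h.py <<'E'
import numpy as np, cv2
from rig import bot
def snap(n,save=None):
    c=bot.camera(n)
    if save:
        cv2.imwrite(f'pics/{save}.png',c['image'])
    np.savez(f'{n}.npz',**c); return c
def cloud(c):
    d=c['depth'];K=c['mtx'];v,u=np.indices(d.shape)
    p=np.stack([(u-K[0,2])/K[0,0]*d,(v-K[1,2])/K[1,1]*d,d],-1)
    w=p@c['pose'][:3,:3].T+c['pose'][:3,3]; w[d==0]=np.nan; return w
E
python3 - <<'E'
from h import *
for n in('top','side'):
    c=snap(n,n+'0'); print(n,c['mtx'].tolist(),c['pose'].round(3).tolist())
E
```

```text
top [[444.1636457425528, 0.0, 257.2524975318708], [0.0, 444.1636457425528, 187.59695625262444], [0.0, 0.0, 1.0]] [[-0.014, -0.998, 0.057, 0.536], [-1.0, 0.014, 0.001, 0.029], [-0.002, -0.057, -0.998, 1.342], [0.0, 0.0, 0.0, 1.0]]
side [[381.503770139644, 0.0, 256.3972382142981], [0.0, 381.503770139644, 183.75675002354862], [0.0, 0.0, 1.0]] [[0.896, -0.325, 0.303, 0.216], [-0.444, -0.627, 0.64, -0.772], [-0.018, -0.708, -0.706, 0.959], [0.0, 0.0, 0.0, 1.0]]
```

View pics/top0.png

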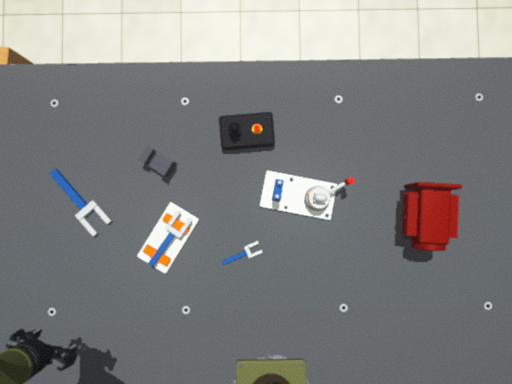

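View pics/side0.png

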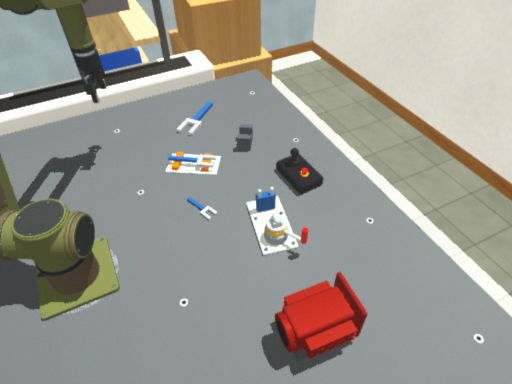

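Candidates: the large spanner at (80,200), the one on the orange bars at (168,238), and the small one at (242,253). The middle-sized one on the rest fits the description. I'll confirm it in a crop and measure.

```bash
cat > m.py <<'E'
from h import *
def ld(n): return dict(np.load(n+'.npz'))
def atz(c,uv,z):
    K=c['mtx'];uv=np.atleast_2d(np.asarray(uv,float))
    r=np.c_[(uv[:,0]-K[0,2])/K[0,0],(uv[:,1]-K[1,2])/K[1,1],np.ones(len(uv))]@c['pose'][:3,:3].T
    o=c['pose'][:3,3]; return o+r*((z-o[2])/r[:,2])[:,None]
def hsv(c,lo,hi,box=None):
    m=cv2.inRange(cv2.cvtColor(c['image'],cv2.COLOR_BGR2HSV),lo,hi)>0
    if box:
        k=np.zeros_like(m);k[box[1]:box[3],box[0]:box[2]]=1;m&=k
    return m
def rect(c,m,z):
    v,u=np.nonzero(m);w=atz(c,np.c_[u,v],z)[:,:2]
    r=cv2.minAreaRect((w*1000).astype(np.float32));mu=w.mean(0)
    q=w-mu;e,V=np.linalg.eigh(q.T@q);d=V[:,1]
    return len(u),mu.round(4),'rect',np.round(r[0],1),np.round(r[1],1),round(r[2],1),'pca deg',round(np.degrees(np.arctan2(d[1],d[0])),2)
BL=((100,120,40),(130,255,255));OR=((5,150,120),(22,255,255))
E
python3 - <<'E'
from m import *
c=ld('top');w=cloud(c)
print('handle',rect(c,hsv(c,*BL,(135,200,205,275)),.036))
m=hsv(c,*OR,(135,200,205,275))
n,l,s,ce=cv2.connectedComponentsWithStats(m.astype(np.uint8))
print('bars',[(s[i,4],ce[i].round(1),atz(c,ce[i],.022)[0].round(4)) for i in range(1,n) if s[i,4]>5])
print('bracket',rect(c,hsv(c,*BL,(265,170,292,210)),.078))
print('knob',rect(c,hsv(c,(0,150,80),(6,255,255),(335,170,365,195)),.114))
g=np.zeros(w.shape[:2],bool);g[160:230,250:370]=1
# plate
for a,b in((.008,.016),(.088,.115),(.1,.115)):
    m=g&(w[...,2]>a)&(w[...,2]<b);p=w[m];print('z',a,b,m.sum(),p.mean(0).round(4),cv2.minAreaRect((p[:,:2]*1000).astype(np.float32)))
g[:]=0;g[195:280,130:205]=1
for a,b in((.003,.009),(.029,.042)):
    m=g&(w[...,2]>a)&(w[...,2]<b);p=w[m];print('z',a,b,m.sum(),p.mean(0).round(4),cv2.minAreaRect((p[:,:2]*1000).astype(np.float32)))
im=c['image'];A=cv2.resize(im[190:285,125:215],None,fx=4.2,fy=4.2,interpolation=2);B=cv2.resize(im[160:230,255:365],None,fx=3.8,fy=3.8,interpolation=2)
H=max(A.shape[0],B.shape[0]);P=lambda x:cv2.copyMakeBorder(x,0,H-x.shape[0],0,0,0)
cv2.imwrite('pics/crop.png',np.hstack([P(A),P(B)])[:, :800])
E
```

```text
handle (193, array([0.4339, 0.3148]), 'rect', array([433.6, 315. ]), array([ 15. , 109.3]), 55.0, 'pca deg', np.float64(144.8))
bars [(np.int32(52), array([166.6, 217.8]), array([0.5249, 0.3006, 0.022 ])), (np.int32(71), array([177.6, 224.4]), array([0.5049, 0.268 , 0.022 ])), (np.int32(13), array([186.7, 230. ]), array([0.4879, 0.2413, 0.022 ])), (np.int32(89), array([149.1, 250.4]), array([0.4294, 0.3528, 0.022 ])), (np.int32(85), array([163.7, 259.5]), array([0.4022, 0.3096, 0.022 ]))]
bracket (98, array([ 0.5993, -0.0259]), 'rect', array([599.6, -26.7]), array([20.1, 56. ]), 77.8, 'pca deg', np.float64(170.41))
knob (43, array([ 0.6213, -0.2245]), 'rect', array([ 621.5, -224. ]), array([22.2, 13.9]), 89.2, 'pca deg', np.float64(104.32))
z 0.008 0.016 1578 [ 0.5893 -0.0799  0.0116] ((575.2483520507812, -85.221435546875), (276.6185607910156, 172.21670532226562), 75.29682922363281)
z 0.088 0.115 189 [ 0.589  -0.1391  0.1033] ((595.492431640625, -127.43062591552734), (65.14170837402344, 217.73643493652344), 0.7614232897758484)
z 0.1 0.115 142 [ 0.59   -0.1424  0.106 ] ((596.6694946289062, -127.43245697021484), (62.203067779541016, 217.86734008789062), 0.9344745874404907)
z 0.003 0.009 1294 [0.4706 0.3017 0.0051] ((467.8799133300781, 303.9718017578125), (224.0576171875, 251.28109741210938), 89.29290008544922)
z 0.029 0.042 484 [0.4691 0.2907 0.0353] ((459.9236755371094, 295.31732177734375), (54.74106216430664, 177.63966369628906), 56.3265380859375)
```

View pics/crop.png

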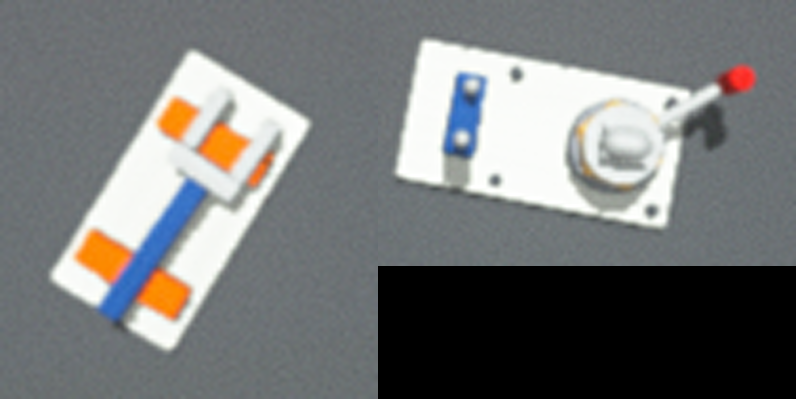

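The crop confirms it: the blue-handled spanner lies across both orange bars, its jaw at about (178,222) pointing up-right. On the right are the jack, the bracket with its pins, and the red knob at (349,181). Next I'll refine the stand pose.

```bash
cat > stand.py <<'E'
from m import *
c=ld('top');w=cloud(c);s=ld('side');ws=cloud(s)
# plate hull
im=cv2.cvtColor(c['image'],cv2.COLOR_BGR2HSV)
def plate(box,h):
    m=np.zeros(im.shape[:2],bool);m[box[1]:box[3],box[0]:box[2]]=1
    m&=(im[...,2]>150)&(im[...,1]<60)&(w[...,2]<h+.006)
    n,l,st,ce=cv2.connectedComponentsWithStats(m.astype(np.uint8));i=1+st[1:,4].argmax()
    v,u=np.nonzero(l==i);p=atz(c,np.c_[u,v],h)[:,:2]*1000
    return cv2.minAreaRect(p.astype(np.float32))
print('stand plate',plate((250,160,350,230),.012)); print('rest plate',plate((130,195,205,280),.005))
for nm,W in(('top',w),('side',ws)):
    P=W.reshape(-1,3);P=P[~np.isnan(P[:,0])]
    d=np.hypot(P[:,0]-.588,P[:,1]+.15)
    q=P[(d<.03)&(P[:,2]>.1)];r=cv2.minAreaRect((q[:,:2]*1000).astype(np.float32))
    q2=P[(d<.05)&(P[:,2]>.073)&(P[:,2]<.083)]
    ctr=cv2.minEnclosingCircle((q2[:,:2]*1000).astype(np.float32))
    print(nm,'crest',len(q),q.mean(0).round(4),r,'collar',len(q2),ctr)
    b=P[(abs(P[:,0]-.6)<.05)&(abs(P[:,1]+.027)<.03)]
    t=b[(b[:,2]>.072)&(b[:,2]<.083)];print(' br top',len(t),t.mean(0).round(4),cv2.minAreaRect((t[:,:2]*1000).astype(np.float32)))
    k=b[b[:,2]>.095]
    for sgn in(1,-1):
        kk=k[(k[:,0]-.6)*sgn>0]
        if len(kk):print(' pin',len(kk),kk.mean(0).round(4))
    k=P[(np.hypot(P[:,0]-.62,P[:,1]+.224)<.03)&(P[:,2]>.108)];print(' knob',len(k),k.mean(0).round(4))
print('side handle', )
E
python3 stand.py
```

```text
stand plate ((588.3171997070312, -92.26683044433594), (221.34466552734375, 113.76972198486328), 78.11902618408203)
rest plate ((466.7211608886719, 301.85992431640625), (104.48191833496094, 194.29383850097656), 57.931419372558594)
top crest 90 [ 0.5772 -0.1446  0.1052] ((577.4774780273438, -144.0421142578125), (33.85094451904297, 22.421215057373047), 86.32266235351562) collar 213 ((576.6743774414062, -145.68893432617188), 30.201202392578125)
 br top 145 [ 0.6011 -0.028   0.0774] ((602.0018920898438, -28.30825424194336), (24.092870712280273, 61.52830505371094), 78.83329010009766)
 pin 16 [ 0.6209 -0.032   0.1022]
 pin 15 [ 0.5823 -0.0231  0.1014]
 knob 31 [ 0.6222 -0.2281  0.1132]
side crest 59 [ 0.5738 -0.1486  0.1046] ((574.3422241210938, -148.258544921875), (32.68614196777344, 20.017675399780273), 82.05216979980469) collar 149 ((574.9027709960938, -145.69998168945312), 30.579498291015625)
 br top 103 [ 0.5984 -0.0312  0.0768] ((599.2689208984375, -29.09990882873535), (24.741697311401367, 61.60554885864258), 78.03677368164062)
 pin 11 [ 0.6184 -0.0341  0.1   ]
 pin 11 [ 0.58   -0.0263  0.1   ]
 knob 29 [ 0.6192 -0.2293  0.1121]
side handle
```

```bash
python3 - <<'E'
from m import *
from math import pi,radians as R
print('rot',bot.current_ee_rot())
g=np.array([.4549,.2990]);ys=R(-35.0)
for y in(ys,ys+pi):
  for p,o in(((g[0],g[1],.1),y),((.5902,-.077,.2),y-R(66.9))):
    q=bot.ik(p,[pi,0,o]);print(None if q is None else np.round(q,2))
E
```

```text
rot [-3.13971407e+00 -1.35431797e-04  2.72377167e+00]
None
None
[ 0.5   0.42  1.76  0.    0.97 -0.46]
[-0.2   0.37  1.53 -0.    1.24  0.01]
```

```bash
python3 - <<'E'
from m import *
from math import pi,radians as R
g=np.array([.4549,.2990]);o=[pi,0,R(145)]
bot.move_pose([*g,.10],o)
bot.line_to([*g,.024],.12)
bot.set_gripper(0.0)
print('grip',bot.current_grip_width(),bot.current_grip_force(),bot.current_eef_pos(),bot.current_contact_force())
bot.line_to([*g,.22],.15)
print(bot.current_contact_force(),bot.current_grip_width())
# pre-place above the jack
y=R(78.1);d=np.array([np.cos(y),np.sin(y)]);a=np.array([.5757,-.1455]);p=a+.07*d
bot.move_pose([*p,.16],[pi,0,y])
print('t',bot.current_time_s(),bot.current_eef_pos())
c=snap('top');s=snap('side')
A=cv2.resize(c['image'][150:240,245:365],None,fx=3.3,fy=3.3,interpolation=2)
B=cv2.resize(s['image'][160:265,225:345],None,fx=3.3,fy=3.3,interpolation=2)
H=B.shape[0];A=cv2.copyMakeBorder(A,0,H-A.shape[0],0,0,0);cv2.imwrite('pics/held.png',np.hstack([A,B]))
E
```

```text
grip 0.1975590705951542 59.39533174037933 [0.45539672 0.29929308 0.02456003] [-0.99372473 -0.65525305  6.04642612]
[-1.45247378 -1.04730089 -3.02909549] 0.1934668921653701
t 5.7833 [ 0.59011924 -0.0758356   0.16012547]
```

View pics/held.png

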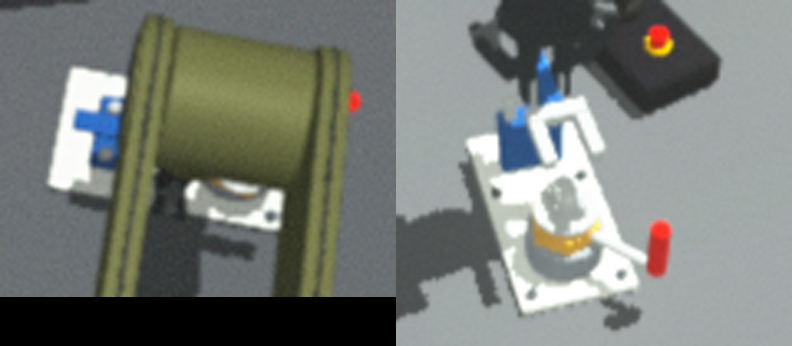

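The side view shows the spanner held level above the jack, jaw at about crop (565,130) towards the spindle. The top view is blocked by the arm. I'll measure the jaw against the axis in the side camera.

```bash
python3 - <<'E'
from m import *
s=ld('side');P=cloud(s).reshape(-1,3)
a=np.array([.5749,-.1457]);y=np.radians(78.1);d=np.array([np.cos(y),np.sin(y)]);n=np.array([d[1],-d[0]])
r=P[:,:2]-a;L=np.c_[r@n,r@d]*1000;z=P[:,2]*1000
m=(abs(L[:,0])<45)&(L[:,1]>-40)&(L[:,1]<50)&(z>167)&(z<178)
l=L[m];zz=z[m];print(m.sum(),zz.mean(),l.min(0),l.max(0),cv2.minAreaRect(l.astype(np.float32)))
for a0,b0 in((-26,-12),(-12,0),(0,12),(12,22),(24,40)):
    k=l[(l[:,1]>a0)&(l[:,1]<b0),0];q=[k[k<0],k[k>0]]
    print(a0,b0,[(len(x),x.min().round(1),x.max().round(1)) for x in q if len(x)])
m2=m&(L[:,1]<20);A=np.c_[L[m],np.ones(m.sum())];print('tilt',np.linalg.lstsq(A,zz,rcond=None)[0])
E
```

```text
209 170.3188236338893 [-26.87474163 -22.83881171] [27.10362766 49.70959437] ((0.09645462036132812, 13.364879608154297), (72.72767639160156, 53.7592887878418), 89.46395111083984)
-26 -12 [(12, np.float64(-26.2), np.float64(-15.4)), (15, np.float64(14.0), np.float64(26.3))]
-12 0 [(16, np.float64(-26.5), np.float64(-15.6)), (16, np.float64(14.7), np.float64(25.9))]
0 12 [(13, np.float64(-26.9), np.float64(-15.5)), (12, np.float64(14.3), np.float64(26.2))]
12 22 [(11, np.float64(-26.7), np.float64(-17.1)), (12, np.float64(14.5), np.float64(25.4))]
24 40 [(41, np.float64(-26.6), np.float64(-0.3)), (35, np.float64(0.5), np.float64(27.1))]
tilt [-5.87326708e-03  2.11539733e-03  1.70283194e+02]
```

```bash
python3 - <<'E'
from m import *
y=np.radians(78.1);d=np.array([np.cos(y),np.sin(y)]);n=np.array([d[1],-d[0]]);p=np.array([.5757,-.1455])+.07*d+.0003*n
bot.line_to([*p,.118],.1);f0=bot.current_contact_force();print(f0.round(1) if hasattr(f0,'round') else f0)
f0=np.array(f0)
for z in np.arange(.112,.0785,-.004).tolist()+[.0805,.0795]:
    bot.line_to([*p,z],.06);f=np.array(bot.current_contact_force())-f0
    print(round(z,4),f.round(1),np.round(bot.current_eef_pos(),4))
    if abs(f).max()>15: print('contact');break
print(bot.current_time_s())
s=snap('side')
B=cv2.resize(s['image'][160:265,225:345],None,fx=5,fy=5,interpolation=2);cv2.imwrite('pics/fit.png',B)
E
```

```text
[ 0.1  0.3 -2.4]
0.112 [-0.6 -0.3 -0.4] [ 0.5904 -0.0771  0.1121]
0.108 [-0.5 -0.3 -0.6] [ 0.5902 -0.0771  0.1078]
0.104 [-0.2  0.5 -0.2] [ 0.5901 -0.077   0.1036]
0.1 [ 1.2 -0.8 -1.1] [ 0.5901 -0.077   0.0996]
0.096 [-0.5 -0.7  0.1] [ 0.5901 -0.077   0.0956]
0.092 [-0.7 -0.1 -0.3] [ 0.5901 -0.077   0.0917]
0.088 [0.4 0.3 0.5] [ 0.5901 -0.077   0.0876]
0.084 [-0.9 -0.6 -0.4] [ 0.5901 -0.077   0.0837]
0.08 [-0.  -0.6  4.6] [ 0.5912 -0.0772  0.0806]
0.0805 [-0.1 -0.2  3.5] [ 0.5906 -0.0771  0.0806]
0.0795 [-1.7  0.3  9.4] [ 0.5906 -0.0771  0.0806]
9.2
```

View pics/fit.png

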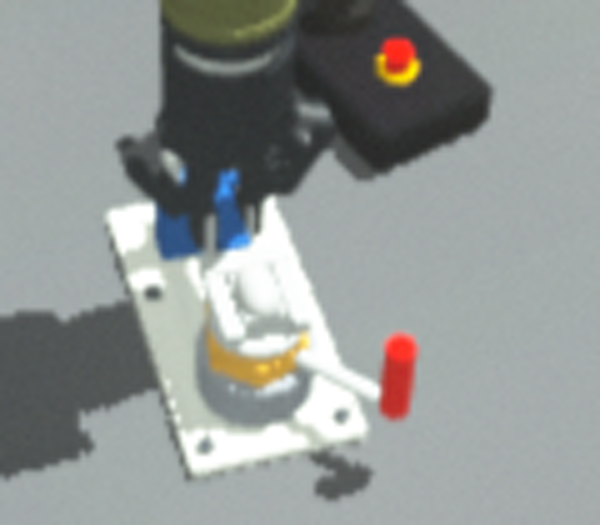

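The spanner is seated: contact came at TCP z = 0.0806, and the crest shows between the prongs at about (260,290). I'll release it and go to the knob.

```bash
python3 - <<'E'
from m import *
from math import pi
bot.set_gripper(0.6)
e=bot.current_eef_pos();bot.line_to([e[0],e[1],.17],.15)
a=np.array([.5757,-.1455]);th=np.radians(-61.5);k=a+.0945*np.array([np.cos(th),np.sin(th)])
bot.move_pose([*k,.17],[pi,0,th+pi])
print(np.round(bot.current_qpos(),2),bot.current_time_s())
s=snap('side');P=cloud(s).reshape(-1,3)
y=np.radians(78.1);d=np.array([np.cos(y),np.sin(y)]);n=np.array([d[1],-d[0]])
r=P[:,:2]-[.5749,-.1457];L=np.c_[r@n,r@d]*1000;z=P[:,2]*1000
m=(abs(L[:,0])<45)&(L[:,1]>-30)&(L[:,1]<42)&(z>87)&(z<97)&((abs(L[:,0])>15)|(L[:,1]>24))
print(z[m].mean(),cv2.minAreaRect(L[m].astype(np.float32)))
q=P[(np.hypot(P[:,0]-.62,P[:,1]+.229)<.02)&(P[:,2]>.106)&(P[:,2]<.118)];print('knob',len(q),q.mean(0))
E
```

```text
[-0.42  0.49  1.42  0.    1.24 -0.91] 11.3083
90.59478547540597 ((0.3055686950683594, 8.73592758178711), (54.12850570678711, 65.00978088378906), 0.9856353998184204)
knob 30 [ 0.61932849 -0.23026717  0.11186562]
```

```bash
cat > arc.py <<'E'
from m import *
from math import pi
a=np.array([.5757,-.1455]);r=.095
def go(t,v=.08):
    th=np.radians(t);bot.line_to([a[0]+r*np.cos(th),a[1]+r*np.sin(th),.096],v,[pi,0,th+pi])
    f=np.array(bot.current_contact_force());tg=np.array([-np.sin(th),np.cos(th)])
    e=np.array(bot.current_eef_pos())[:2]-a
    ft=f[:2]@tg; fr=f[:2]@[np.cos(th),np.sin(th)]
    print(round(t,1),'ft %.1f fr %.1f fz %.1f'%(ft,fr,f[2]),'ang %.2f r %.4f'%(np.degrees(np.arctan2(e[1],e[0])),np.hypot(*e)))
    return ft
E
python3 - <<'E'
from arc import *
go(-61.5,.1)
bot.set_gripper(0.0);print(bot.current_grip_width(),bot.current_contact_force())
t=-61.5
while t>-126:
    t-=4 if t>-100 else 1.5
    if go(t)>22: break
print(bot.current_time_s())
E
```

```text
-61.5 ft 0.5 fr -0.2 fz 0.2 ang -61.25 r 0.0954
0.19116576351020328 [ 2.51937047e-03 -7.34130013e-02  5.11495265e+00]
-65.5 ft -0.7 fr -0.3 fz 5.1 ang -65.48 r 0.0954
-69.5 ft -0.8 fr 0.7 fz 5.8 ang -69.47 r 0.0954
-73.5 ft 1.3 fr -0.7 fz 6.2 ang -73.29 r 0.0953
-77.5 ft 0.2 fr 0.3 fz 5.9 ang -77.30 r 0.0953
-81.5 ft 0.1 fr -0.3 fz 5.6 ang -81.30 r 0.0953
-85.5 ft -1.5 fr -0.8 fz 6.6 ang -85.33 r 0.0952
-89.5 ft 0.8 fr -0.7 fz 5.9 ang -89.34 r 0.0952
-93.5 ft -0.1 fr -0.9 fz 6.1 ang -93.37 r 0.0952
-97.5 ft -0.3 fr -0.3 fz 6.9 ang -97.37 r 0.0951
-101.5 ft 0.4 fr -0.5 fz 7.5 ang -101.40 r 0.0951
-103.0 ft -1.2 fr -0.8 fz 6.2 ang -102.64 r 0.0951
-104.5 ft 0.4 fr -0.9 fz 6.6 ang -104.11 r 0.0951
-106.0 ft 0.0 fr -0.9 fz 6.0 ang -105.59 r 0.0951
-107.5 ft 0.9 fr -0.5 fz 6.7 ang -107.11 r 0.0951
-109.0 ft 0.2 fr -0.4 fz 6.1 ang -108.59 r 0.0951
-110.5 ft -0.4 fr -0.5 fz 6.5 ang -110.10 r 0.0951
-112.0 ft -0.1 fr -1.4 fz 6.4 ang -111.60 r 0.0951
-113.5 ft 0.1 fr -0.4 fz 6.1 ang -113.11 r 0.0951
-115.0 ft 0.0 fr -0.6 fz 7.1 ang -114.63 r 0.0951
-116.5 ft 0.0 fr -0.3 fz 6.1 ang -116.14 r 0.0951
-118.0 ft 0.1 fr -0.1 fz 6.2 ang -117.62 r 0.0951
-119.5 ft 0.2 fr -0.2 fz 6.4 ang -119.14 r 0.0951
-121.0 ft -0.5 fr -0.5 fz 6.1 ang -120.51 r 0.0951
-122.5 ft 4.7 fr 0.6 fz 5.5 ang -121.29 r 0.0951
-124.0 ft 7.0 fr -1.4 fz 2.6 ang -121.96 r 0.0951
-125.5 ft 11.0 fr -1.9 fz -1.0 ang -121.99 r 0.0945
-127.0 ft 14.6 fr -1.5 fz -5.0 ang -122.57 r 0.0944
19.4083
```

```bash
python3 - <<'E'
from arc import *
for t in(-128.5,-130):
    if go(t)>24: break
bot.hold(.3)
s=snap('side')
P=cloud(s).reshape(-1,3)
y=np.radians(78.1);d=np.array([np.cos(y),np.sin(y)]);n=np.array([d[1],-d[0]])
r_=P[:,:2]-[.5749,-.1457];L=np.c_[r_@n,r_@d]*1000;z=P[:,2]*1000
m=(abs(L[:,0])<45)&(L[:,1]>-30)&(L[:,1]<42)&(z>87)&(z<97)&((abs(L[:,0])>15)|(L[:,1]>24))
print(z[m].mean(),cv2.minAreaRect(L[m].astype(np.float32)))
go(-123);print(bot.current_time_s())
bot.set_gripper(0.5);e=bot.current_eef_pos();bot.line_to([e[0],e[1],.2],.15)
y=np.radians(150);bot.move_pose([.50,.15,.3],[np.pi,0,y])
c=snap('top');s=snap('side');print(bot.current_time_s())
A=cv2.resize(c['image'][150:240,245:365],None,fx=3.3,fy=3.3,interpolation=2)
B=cv2.resize(s['image'][160:265,225:345],None,fx=3.3,fy=3.3,interpolation=2)
H=B.shape[0];A=cv2.copyMakeBorder(A,0,H-A.shape[0],0,0,0);cv2.imwrite('pics/tight.png',np.hstack([A,B]))
w=cloud(c)
for W,ax,nm in((w,(.5767,-.1455),'top'),(cloud(s),(.5749,-.1457),'side')):
    P=W.reshape(-1,3);q=P[(np.hypot(P[:,0]-.53,P[:,1]+.227)<.04)&(P[:,2]>.106)&(P[:,2]<.12)].mean(0);v=q[:2]-ax
    print(nm,'lever deg',np.degrees(np.arctan2(v[1],v[0])),np.hypot(*v))
    d0=np.hypot(P[:,0]-ax[0],P[:,1]-ax[1])
    q=P[(d0<.022)&(P[:,2]>.099)];print('crest',len(q),cv2.minAreaRect((q[:,:2]*1000).astype(np.float32)))
bl=hsv(c,*BL,(255,165,320,215));print('blue',rect(c,bl,.092))
P=w.reshape(-1,3);q=P[(abs(P[:,2]-.092)<.006)&(np.hypot(P[:,0]-.59,P[:,1]+.08)<.12)];print('spanner',len(q),q.mean(0),cv2.minAreaRect((q[:,:2]*1000).astype(np.float32)))
E
```

```text
-128.5 ft 19.4 fr -1.5 fz -6.6 ang -122.77 r 0.0940
-130 ft 22.0 fr -2.6 fz -11.0 ang -123.23 r 0.0940
nan ((0.0, 0.0), (0.0, 0.0), 0.0)
-123 ft 6.1 fr -0.3 fz 3.7 ang -120.81 r 0.0947
20.55
23.3083
top lever deg -119.86906159927217 0.09433033640936307
crest 91 ((576.9402465820312, -145.0753631591797), (35.01906204223633, 23.103050231933594), 68.75041961669922)
side lever deg -119.94720975362655 0.09597069314455824
crest 64 ((574.3015747070312, -148.00006103515625), (31.44346046447754, 21.684120178222656), 76.5471420288086)
blue (263, array([ 0.5985, -0.0432]), 'rect', array([602.8, -51.4]), array([ 57. , 100.6]), 8.3, 'pca deg', np.float64(80.86))
spanner 531 [ 0.58976413 -0.09438935  0.0916111 ] ((591.1490478515625, -83.37919616699219), (175.8971405029297, 55.315799713134766), 77.39824676513672)<stdin>:10: RuntimeWarning: Mean of empty slice.
  ret = ret.dtype.type(ret / rcount)
```

View pics/tight.png

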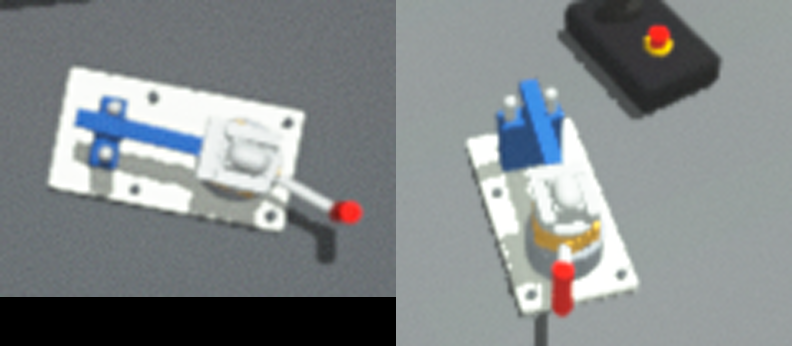

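The lever stands at -119.9°, which agrees with the nut on its 1.6 stop plus about 0.14 of spindle slack. The spanner is still seated, with its handle between the pins at crop (110,125). Now I'll take it off and return it.

```bash
python3 - <<'E'
from m import *
from math import pi
y=np.radians(77.5);g=[.5911,-.0774]
bot.set_gripper(.6)
bot.move_pose([*g,.17],[pi,0,y]);bot.line_to([*g,.0806],.12)
bot.set_gripper(0.0);print('grip',bot.current_grip_width(),bot.current_contact_force(),bot.current_ft_torque())
e=bot.current_eef_pos()
for z in(.086,.092,.1,.115):
    bot.line_to([e[0],e[1],z],.05);f=np.array(bot.current_contact_force());print(z,f.round(1))
    if abs(f).max()>25:break
else:
    bot.line_to([e[0],e[1],.22],.15)
    g=[.4549,.299];bot.move_pose([*g,.10],[pi,0,np.radians(145)])
    s=snap('side');P=cloud(s).reshape(-1,3)
    m=(abs(P[:,2]-.107)<.008)&(np.hypot(P[:,0]-.47,P[:,1]-.28)<.12);print(m.sum(),P[m].mean(0))
    bot.line_to([*g,.035],.12)
    for z in(.030,.027,.0255,.0245):
        bot.line_to([*g,z],.05);f=np.array(bot.current_contact_force());print(z,f.round(1),bot.current_eef_pos()[2])
        if f[2]>4:break
print(bot.current_time_s())
E
```

```text
grip 0.19303881213171856 [-0.00890051  0.32606977  6.19989521] [ 0.05481924  0.02014589 -0.26568672]
0.086 [-0.   0.1 -0.8]
0.092 [-0.6  0.9 -1.9]
0.1 [-0.1 -0.  -3.3]
0.115 [-0.5  0.4 -3.1]
298 [0.47033335 0.28097172 0.10705459]
0.03 [-0.3  0.5 -2.5] 0.030364162526213094
0.027 [ 0.8 -0.4 -1.9] 0.02698987588880164
0.0255 [-0.8 -0.5  1. ] 0.02579184423035906
0.0245 [-3.2 -0.9  8.8] 0.025753005073959948
31.3417
```

```bash
python3 - <<'E'
from m import *
from math import pi
bot.set_gripper(.6)
bot.line_to([.4549,.299,.15],.12)
bot.move_pose([.35,.45,.3],[pi,0,np.radians(150)])
c=snap('top');w=cloud(c)
g=np.zeros(w.shape[:2],bool);g[195:280,130:205]=1
p=w[g&(w[...,2]>.029)&(w[...,2]<.042)];print(len(p),p.mean(0),cv2.minAreaRect((p[:,:2]*1000).astype(np.float32)))
P=w.reshape(-1,3);q=P[(np.hypot(P[:,0]-.53,P[:,1]+.227)<.04)&(P[:,2]>.106)&(P[:,2]<.12)].mean(0);v=q[:2]-[.5767,-.1455]
print('lever',np.degrees(np.arctan2(v[1],v[0])),bot.current_contact_force(),bot.current_time_s())
q=P[(np.hypot(P[:,0]-.5767,P[:,1]+.1455)<.022)&(P[:,2]>.099)];print('crest',cv2.minAreaRect((q[:,:2]*1000).astype(np.float32)))
cv2.imwrite('pics/end.png',cv2.resize(c['image'][100:300,100:380],None,fx=2.8,fy=2.8))
E
```

```text
484 [0.46813922 0.28893713 0.03517897] ((460.9183349609375, 294.525146484375), (54.7288818359375, 174.70896911621094), 54.24418640136719)
lever -118.82007984354445 [ 0.56605638  0.28934608 -0.09360186] 33.9583
crest ((577.40869140625, -145.0350799560547), (35.22542953491211, 22.60494613647461), 73.16616821289062)
```

View pics/end.png

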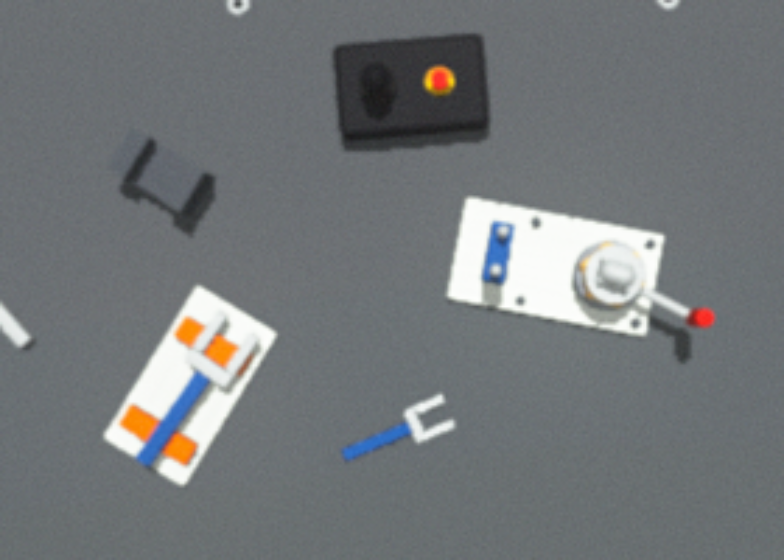

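The spanner lies flat across both bars at (195,390), back in its original place. The lever still points to the tight position at (700,318), and the pendant and V-block haven't moved. I'm handing in.

```bash
python3 -c "
from rig import bot
print(bot.finish_job(),bot.current_time_s())"
```

```text
the job is handed in; nothing more can be done
the job is handed in; nothing more can be done
```

The job is handed in, with no verdict returned: the locknut was swung to its hard stop with the spanner holding the spindle, the spanner is back flat across both orange bars, and the casting, pendant and V-block were left alone; robot time was about 34 s.

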